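# Tuck the last flashing plate under the lap of a cabinet roof panel

## Robot

A 6-joint arm with a two-finger parallel gripper is mounted at the origin on a cart in front of the work surface, level with it; the furniture and walls round the work are solid. World frame = base frame: x ahead of the robot, y to its left, z up, the work surface at z = 0. Lengths are in m, angles in rad, forces in N, time in s.
With the tool pointing down it reaches from about 0.275 to 0.85 m from the base axis. Payload 19 kg.
Tool frame: the origin (TCP) lies between the finger pads; the fingertips stand ahead of it and the grasp point (between the pads) lies 8 mm behind it (bot.tip_extent is the z of the fingertips in the tool frame, in m); z points along the fingers, y is the line along which they close (so a half turn about z gives the same grasp; the last joint's range is limited). The gripper opens to 85 mm and grips with 20 to 120 N. Pads are 22 mm wide; open, the fingers measure 114 mm over their backs; the gripper's body (76 mm by 85 mm) begins 54 mm behind the grasp point. The pads swing forward as they close: fully open they stand 13 mm farther back than shut.
Start: joints at [1.053, 0.15, 1.437, -0, 1.554, -0.134], TCP at [0.215, 0.533, 0.242] pointing down, gripper open.
Joint ranges: [-2.8, 2.8], [-0.68, 2.1], [0.12, 2.68], [-1.39, 4.53], [0.16, 2.79], [-2.81, 2.81]. Speed limits (rad/s): [1.89, 1.89, 2.22, 3.01, 3.01, 3.01].

## Interface

Orientations are given as a unit quaternion [x, y, z, w].
In Python, from plant import bot gives the robot as it stands.
- The arm moves only by the tool arm_command, never from a script. Its argument "series" is text: rows parted by semicolons, each of 7 numbers parted by spaces: the shift along the tool's x, y, z in m, then the turn, a rotation vector about the tool's x, y, z in degrees, then the finger opening in m, from 0 to 0.0854. In form: dx dy dz rx ry rz hand; .... A call has 1 to 12 rows; each row is the pose to reach, as a shift and turn from the pose commanded when the call began, along the tool's axes at that moment; what a row does not reach only later rows make up. A row lasts 1/10 s, in which the tool goes at most 50 mm and 8.59 degrees, less where a joint would pass 70% of its speed; a pose out of reach is approached as far as the arm can. A call with a gripper value outside its range is refused whole. The fingers move at their own pace and stop on an object; "newtons" is the grip in N (left out, the last holds). Time passes only in rows, so rows that repeat a pose let the fingers close. It gives the time, the measured TCP pose, the force, the opening and the grip force at its end, in the units of the state.
- bot.read_state(): the state, without advancing time (a new reading comes with each control period).
- bot.read_camera(name): name is "side" or "top" or "wrist"; returns a dict with "pixels" (384x512x3 uint8, red, green, blue), "depth" (384x512 float32, m along the optical axis (not along the pixel's ray), 0 where there is no reading), "K" (3x3 intrinsics, pixels), "k1" (the pictures are not rectified: a ray, as slopes to the right and down, at radius r is drawn at 1 + k1 r^2 times it, then the intrinsics apply), "origin" and "orientation" of the camera in the world. Camera axes: x right, y down, z forward; pixel columns grow to the right and rows downward; lengths in m; the calibration is good to about 2 mm. A picture is of the moment at which its call begins.
- bot.sign_off(): hands the job in; it is judged then, once.
Trained networks look in a picture, given as the dict that the camera call returned (one of the last four; its "shot" number tells which), for a name from the list of things; names that differ only in an ending like _2 or _b are one class to them, and where a whole thing is asked for, a point or a joint stands for the part that bears it (a point fixed in the world has none). Each returns a list of dicts, best first, with "p" (0 to 1); they miss things now and then, are a little off and sometimes report something else, mostly with a low value. They report only what shows in the picture. A call takes as long as a camera call.
- bot.cut_out(picture, thing): "mask" (384x512 bool, what is visible of it).
- bot.pinpoint(picture, thing): "location" ([x, y, z] in m, in world coordinates, good to about 4 mm: a listed point, or the origin of a listed thing).
The state is a dict: "clock": time; "q": joint angles; "qvel": joint speeds; "joint_torque": joint torques, N m; "eef_pos": TCP position; "tcp_rot": TCP orientation; "wrist_force": force on the tool from outside, world axes, zero at the start; "torque": the same for the moment, N m; "width": opening from 0.0 (shut) to 1.0 (fully open); "finger_force": force on a finger pad.
Only numpy, scipy, OpenCV 4.12 (cv2) and the standard library are available. Lean on these libraries where they do the work, as an engineer would, in place of code of your own. Each camera call takes 0.05 s, during which the arm holds its last target. There are 200 camera calls.

## Task

On the roof panel, nudge the two flashing plates that stand out from under the hinged lap fully home against the hidden stop, so that they sit square and in line. Then take the third plate from the bench, slide its plain edge flat under the lap into the empty middle slot until it is fully home in line with the other two, without lifting the lap, and finish while still gripping it and pressing it down flat on the panel with a light but definite push (about 5 to 15 N): do not let go. Leave the masking tape, the screwdriver and the tin cup where they are.

Things in the scene. Friction and masses are not known exactly. Their poses are not given: they have to be found in the camera images.
- roof_panel: grey cabinet roof panel, fixed on the bench, x = -125 (front) to +110 mm, y = +-120 mm. Origin on the bench top; +x to the hinge side, away from the robot, z up. Side upstands at y = +-116, 22 mm above the bench. Guide ribs 4 wide, 7 high at y = +-35, +-105, from x = -12 on, part three slots 66 mm wide. A fixed stop bar at x = 55 mm, hidden under the lap, ends the slots.
- deck: the flat grey top sheet of the roof panel, 10 mm thick, its top 10 mm above the bench; the plates lie on it. Origin and axes as roof_panel.
- lap (a joint): hinge of the lap, a 3 mm dark steel flap 220 mm wide, hinged along y at x = 95 mm of the panel; falls shut by its weight and a weak spring. 0 = shut, underside 8 mm above the deck (3 mm above a plate lying flat); grows in rad as it lifts. The flat underside begins at x = 15 mm; the lip in front of it is turned up about 30 degrees.
- lap_edge (a point): middle of the lap's turned-up front lip, at x = 7 mm of the panel and 23.5 mm above the bench when shut.
- slot_left (a point): on the deck (10 mm above the bench), axes as roof_panel, at y = +70 mm of it: where the origin of the left plate lies when fully home (plain edge on the stop, 40 mm of it under the lap's flat part).
- slot_mid (a point): the same for the empty middle slot, at y = 0 of the panel: where the origin of the loose plate belongs.
- slot_right (a point): the same for the right slot, at y = -70 mm of the panel.
- plate_left: plate just like plate_loose (same size, origin and axes), lying on the deck in the left (+y) slot, its plain edge already under the lap, standing out 15 to 35 mm towards the robot; pushing its turned-up edge along the panel's +x slides it home.
- plate_right: plate just like plate_loose, on the deck in the right (-y) slot, standing out 15 to 35 mm in the same way.
- plate_loose: aluminium plate 110 x 58 x 5 mm, 0.1 to 0.17 kg, lying flat on the bench left of the panel. Origin: centre of the underside; +x to the plain edge (at 55 mm) that goes under the lap. The other end is turned up: 4 mm thick, full width, to 19 mm above the underside. Grip rib 10 mm thick (y) on the middle line from x = -51 to -9 mm, top 38 mm above the underside.
- tape_masking: roll of masking tape, 104 mm across, 25 mm high, lying right of the panel; bystander. Origin: centre of the underside.
- screwdriver_red: red screwdriver, 168 mm long, 21 mm thick, lying on the right, between tape and cup; bystander. Origin: centre of the underside.
- parts_cup: tin cup, 64 mm across, 37 mm high, on the right, beyond the screwdriver; bystander. Origin: centre of the underside.

How it is judged:
On the way, in this order (a step that is already met when the one before it is completed fails the run):
1. the left and right plates are fully home, flat, square and in line (x of plate_left in the frame of slot_left between -0.004 and 0.004 m and y of plate_left in the frame of slot_left between -0.007 and 0.007 m and z of plate_left in the frame of slot_left between -0.003 and 0.002 m and angle between the x axis of each of plate_left, plate_right and the x axis of roof_panel, either way round below 0.08 rad and x of plate_right in the frame of slot_right between -0.004 and 0.004 m and y of plate_right in the frame of slot_right between -0.007 and 0.007 m and z of plate_right in the frame of slot_right between -0.003 and 0.002 m), for 0.2 s.
2. the third plate's plain edge lies under the lap in the middle slot, the lap shut (x of plate_loose in the frame of slot_mid between -0.03 and 0.006 m and y of plate_loose in the frame of slot_mid between -0.01 and 0.01 m and z of plate_loose in the frame of slot_mid below 0.005 m and value of joint lap below 0.1 rad), for 0.1 s.
At the end, for the whole second after the job is handed in: All three plates are home in their slots (within 4 mm along the slot, 7 mm across, 2 mm in height, 0.08 rad square), the lap lies shut (under 0.04 rad), and the still gripper is touching the middle plate and pressing it, lying flat (tilt under 0.04 rad), onto the deck with 3 to 40 N (all of step 1 and x of plate_loose in the frame of slot_mid between -0.004 and 0.004 m and y of plate_loose in the frame of slot_mid between -0.007 and 0.007 m and z of plate_loose in the frame of slot_mid between -0.003 and 0.002 m and angle between the x axis of plate_loose and the x axis of roof_panel, either way round below 0.08 rad and angle between plate_loose's own z axis and vertical below 0.04 rad and value of joint lap below 0.04 rad and contact force between plate_loose and deck between 3 and 40 N and contact force between the fingers and plate_loose above 2 N and linear speed of plate_loose below 0.02 m/s); the arm keeps its last pose, push and grip.
It fails at once if the lap is lifted (over 0.15 rad, about 13 mm at its lip) (value of joint lap above 0.15 rad).
It fails at once if the masking tape is moved more than 20 mm (distance of tape_masking from where it was at the start of the episode above 0.02 m).
It fails at once if the screwdriver is moved more than 20 mm (distance of screwdriver_red from where it was at the start of the episode above 0.02 m).
It fails at once if the tin cup is moved more than 20 mm (distance of parts_cup from where it was at the start of the episode above 0.02 m).
It also fails if it takes over 61 s, if anything falls off the work surface, if the arm or the gripper's body presses on something with over 40 N, if the wrist force passes 120 N, or if a joint passes its speed limit or range.

## Working session

There is one attempt and no reset: what is moved stays moved. The work goes in short steps, Python scripts to look and compute and a tool call to move; the robot and the scene stay as the last step left them, time stands still between calls to the robot, and variables do not carry over. Pictures are saved under pics/ and viewed, at most 10 in all, crops included, and the job is handed in when it is done.

Besides the shell and the picture viewer there is one more tool, called by a JSON object that holds its "name" and its "arguments". arm_command: Moves the arm, as the interface text tells. Its arguments: {"type":"object","properties":{"series":{"type":"string"},"newtons":{"type":"number"}},"required":["series"]}

```bash
mkdir -p pics; cat > h.py <<'E'
import numpy as np, cv2
from plant import bot
from scipy.spatial.transform import Rotation as R
def cloud(c):
    d=c["depth"]; K=np.array(c["K"]); h,w=d.shape
    u,v=np.meshgrid(np.arange(w),np.arange(h))
    p=cv2.undistortPoints(np.stack([u,v],-1).reshape(-1,1,2).astype(float),K,np.array([c["k1"],0,0,0.])).reshape(h,w,2)
    P=np.dstack([p,np.ones((h,w))])*d[...,None]
    P=P@R.from_quat(c["orientation"]).as_matrix().T+np.array(c["origin"])
    P[d==0]=np.nan
    return P
def save(c,n): cv2.imwrite(f"pics/{n}.png",c["pixels"][...,::-1])
E
python3 - <<'E'
from h import *
for n in ["top","side"]:
    c=bot.read_camera(n); save(c,n+"0"); P=cloud(c); np.save(f"{n}0.npy",P)
    print(n,c["origin"])
    for t in ["roof_panel","lap_edge","plate_left","plate_right","plate_loose","slot_left","slot_mid","slot_right","tape_masking","screwdriver_red","parts_cup"]:
        r=bot.pinpoint(c,t)
        print(t,[(np.round(x["location"],3).tolist(),round(x["p"],2)) for x in r[:3]])
s=bot.read_state(); print(s, bot.tip_extent)
a=cv2.imread("pics/top0.png");
E
```

```text
top [ 0.2769005  -0.0075485   1.66043257]
roof_panel [([0.616, 0.067, 0.002], 0.89)]
lap_edge [([0.624, 0.063, 0.026], 0.55)]
plate_left [([0.595, 0.145, 0.013], 0.72)]
plate_right [([0.584, 0.001, 0.009], 0.74)]
plate_loose [([0.629, 0.332, -0.004], 0.69)]
slot_left [([0.623, 0.138, 0.007], 0.7)]
slot_mid [([0.616, 0.068, 0.009], 0.78)]
slot_right [([0.608, 0.001, 0.008], 0.61)]
tape_masking [([0.468, -0.216, -0.0], 0.81)]
screwdriver_red [([0.48, -0.302, -0.001], 0.7)]
parts_cup [([0.49, -0.39, -0.001], 0.51)]
side [ 0.16247853 -0.61547502  1.40716392]
roof_panel [([0.62, 0.066, 0.001], 0.64)]
lap_edge [([0.625, 0.07, 0.025], 0.65), ([0.626, 0.138, 0.012], 0.5)]
plate_left [([0.598, 0.141, 0.006], 0.9)]
plate_right [([0.581, 0.004, 0.008], 0.82)]
plate_loose [([0.63, 0.333, -0.002], 0.64), ([0.618, 0.065, 0.004], 0.51)]
slot_left [([0.624, 0.141, 0.011], 0.69)]
slot_mid [([0.616, 0.07, 0.01], 0.83), ([0.58, 0.004, 0.01], 0.42)]
slot_right [([0.606, -0.004, 0.01], 0.82)]
tape_masking [([0.466, -0.217, -0.002], 0.67)]
screwdriver_red [([0.471, -0.305, 0.001], 0.64)]
parts_cup [([0.488, -0.39, -0.0], 0.85)]
{'clock': 1.2, 'q': array([ 1.05299018e+00,  1.50480086e-01,  1.43735924e+00,  1.95910124e-05,
        1.55379560e+00, -1.34001147e-01]), 'qvel': array([-9.90868652e-05,  8.41776802e-05, -1.32223729e-03,  5.71549078e-04,
       -1.24325779e-03,  3.52544018e-04]), 'joint_torque': array([-2.47439348e-04, -7.12823653e+01, -5.71043801e+01, -2.00698942e-04,
        1.96577043e-03,  1.52030213e-05]), 'eef_pos': array([0.21531643, 0.53315025, 0.24229822]), 'tcp_rot': array([ 1.90726980e-01,  9.81643122e-01, -1.68871324e-05, -1.60453545e-05]), 'wrist_force': array([ 0.74577204,  0.35096199, -0.75632563]), 'torque': array([0.02743633, 0.03098889, 0.02719159]), 'finger_force': 0.0, 'width': 1.0001368188457687} 0.011
```

View pics/top0.png

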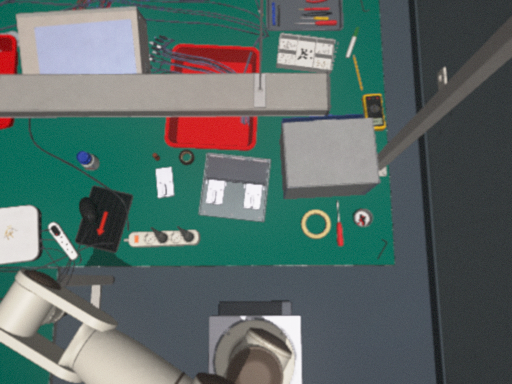

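View pics/side0.png

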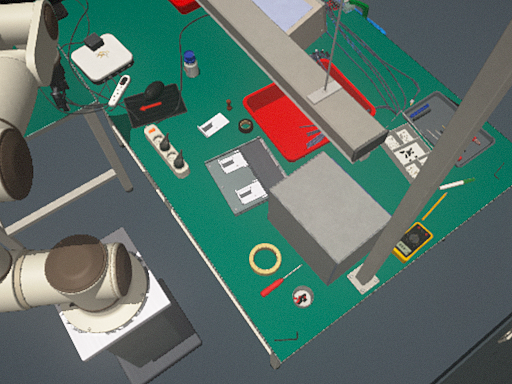

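Top view: the panel is around (235,187), the loose plate at (165,182). The bystanders are on the right at (316,223), (340,225) and (363,218). A beam and a big box stand nearby, so I'm checking their heights, the wrist camera offset and the panel yaw.

```bash
python3 - <<'E'
from h import *
P=np.load("top0.npy")
for n,(u0,u1,v0,v1) in dict(beam=(150,300,80,105),box=(295,365,130,180),cables=(140,190,235,242)).items():
    Q=P[v0:v1,u0:u1].reshape(-1,3); print(n,np.nanmin(Q,0).round(3),np.nanmax(Q,0).round(3),np.nanmedian(Q,0).round(3))
c=bot.read_camera("top")
for t in ["roof_panel","plate_left","plate_right","plate_loose"]:
    m=bot.cut_out(c,t)[0]["mask"]; Q=cloud(c)[m]; Q=Q[~np.isnan(Q[:,0])]
    print(t,m.sum(),cv2.minAreaRect((Q[:,:2]*1000).astype(np.float32)),np.percentile(Q[:,2],[5,50,95]).round(3))
w=bot.read_camera("wrist"); s=bot.read_state()
T=R.from_quat(s["tcp_rot"]); print("cam in tool",T.inv().apply(np.array(w["origin"])-s["eef_pos"]),(T.inv()*R.from_quat(w["orientation"])).as_matrix().round(3),w["K"])
print(T.as_matrix().round(3))
E
```

```text
beam [ 0.771 -0.136  0.38 ] [0.855 0.304 0.471] [0.814 0.082 0.389]
box [ 0.588 -0.363  0.205] [ 0.756 -0.133  0.227] [ 0.67  -0.247  0.216]
cables [0.405 0.226 0.019] [0.43  0.403 0.072] [0.417 0.312 0.043]
roof_panel 3368 ((609.27001953125, 70.84127044677734), (241.6208953857422, 239.8759002685547), 82.68231201171875) [0.006 0.016 0.027]
plate_left 379 ((586.7308959960938, 141.67958068847656), (58.99457550048828, 90.04502868652344), 81.0241470336914) [0.01  0.017 0.048]
plate_right 359 ((568.2531127929688, 4.87542724609375), (54.883331298828125, 90.90531158447266), 82.56768035888672) [0.01  0.017 0.049]
plate_loose 450 ((626.2910766601562, 329.8787841796875), (113.55477142333984, 58.272193908691406), 6.390071392059326) [-0.     0.007  0.038]
cam in tool [ 0.06758344 -0.00046912 -0.13067368] [[ 0.001 -0.965 -0.261]
 [ 1.     0.001  0.   ]
 [ 0.    -0.261  0.965]] [[296.23451706   0.         255.15342931]
 [  0.         296.23451706 192.19236304]
 [  0.           0.           1.        ]]
[[-0.927  0.374 -0.   ]
 [ 0.374  0.927 -0.   ]
 [ 0.    -0.    -1.   ]]
```

{"name": "arm_command", "arguments": {"series": "-0.456 -0.208 0 0 0 -14.6 0;-0.456 -0.208 0 0 0 -14.6 0;-0.456 -0.208 0 0 0 -14.6 0;-0.456 -0.208 0 0 0 -14.6 0;-0.456 -0.208 0 0 0 -14.6 0;-0.456 -0.208 0 0 0 -14.6 0;-0.456 -0.208 0 0 0 -14.6 0;-0.456 -0.208 0 0 0 -14.6 0;-0.456 -0.208 0 0 0 -14.6 0;-0.456 -0.208 0 0 0 -14.6 0;-0.456 -0.208 0 0 0 -14.6 0;-0.456 -0.208 0 0 0 -14.6 0"}}

```text
clock: 2.7
eef_pos: [0.5609, 0.1683, 0.2418]
tcp_rot: [0.066, 0.998, -0.0, -0.0]
wrist_force: [-0.3, 0.7, 0.3]
width: -0.0
finger_force: 0.0
```

```bash
cat >> h.py <<'E'
THINGS=["roof_panel","lap_edge","plate_left","plate_right","plate_loose","slot_left","slot_mid","slot_right"]
def look(n,things=THINGS):
    c=bot.read_camera("wrist"); save(c,n); P=cloud(c); np.save(n+".npy",P)
    for t in things:
        print(t,[(np.round(x["location"],4).tolist(),round(x["p"],2)) for x in bot.pinpoint(c,t)[:2]])
    for t in [t for t in things if t.startswith("plate")]:
        r=bot.cut_out(c,t)
        if r:
            np.save(f"{n}_{t}.npy",r[0]["mask"]); Q=P[r[0]["mask"]]; Q=Q[np.isfinite(Q[:,0])]
            print(t,"rect",cv2.minAreaRect((Q[:,:2]*1000).astype(np.float32)))
            T=Q[Q[:,2]>np.percentile(Q[:,2],99)-0.008]; print("  top",T.mean(0).round(4),cv2.minAreaRect((T[:,:2]*1000).astype(np.float32)))
    s=bot.read_state(); print(s["clock"],s["eef_pos"],R.from_quat(s["tcp_rot"]).as_matrix().round(4).tolist(),s["wrist_force"].round(2),s["width"],s["finger_force"])
E
python3 -c "
from h import *
look('w1')"
```

```text
roof_panel [([0.6166, 0.0661, 0.0004], 0.76)]
lap_edge [([0.6283, 0.0672, 0.0227], 0.57)]
plate_left [([0.5946, 0.1432, 0.0086], 0.89)]
plate_right [([0.5809, 0.0027, 0.0106], 0.78)]
plate_loose [([0.627, 0.3243, -0.0001], 0.96), ([0.6135, 0.0649, 0.012], 0.33)]
slot_left [([0.6209, 0.1442, 0.0117], 0.8)]
slot_mid [([0.6129, 0.0674, 0.0132], 0.73), ([0.6235, 0.1368, 0.0133], 0.22)]
slot_right [([0.604, -0.0056, 0.0104], 0.73)]
plate_left rect ((587.437744140625, 142.43870544433594), (59.128395080566406, 90.62650299072266), 82.73098754882812)
  top [0.5665 0.1446 0.0466] ((566.9539794921875, 144.36251831054688), (10.043008804321289, 41.54191589355469), 83.08789825439453)
plate_right rect ((563.6607055664062, 74.69507598876953), (231.64500427246094, 148.71051025390625), 82.6041488647461)
  top [0.5431 0.0788 0.0091] ((564.1966552734375, 74.62532806396484), (231.5552978515625, 147.77737426757812), 82.64114379882812)
plate_loose rect ((627.2724609375, 331.78472900390625), (113.1409683227539, 63.50746536254883), 6.733691692352295)
  top [0.5954 0.3241 0.0361] ((596.1964111328125, 325.01629638671875), (41.750675201416016, 10.061423301696777), 6.709176540374756)
3.3 [0.56012567 0.16973549 0.24235094] [[-0.9917, 0.1283, 0.0001], [0.1283, 0.9917, -0.0001], [-0.0001, -0.0001, -1.0]] [ 0.09  0.62 -0.63] 0.0015748996525256072 0.0
```

View pics/w1.png

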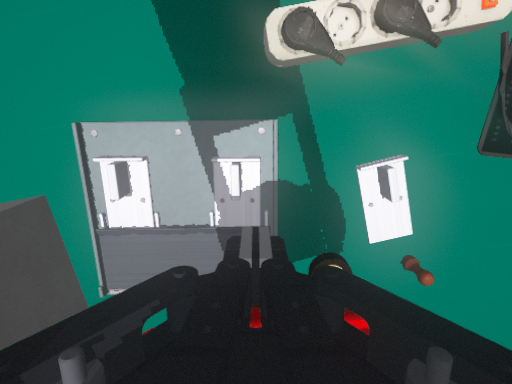

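The view is mirrored, with up towards the robot. The right plate is at (125,193), the left plate at (238,193), the loose plate at (385,200) with its turned-up edge towards the robot, and the lap at (180,260). The tool yaw already matches the panel, so next is the left plate.

{"name": "arm_command", "arguments": {"series": "0.043 -0.024 0 0 0 0 0;0.043 -0.024 0.05 0 0 0 0;0.043 -0.024 0.1 0 0 0 0;0.043 -0.024 0.15 0 0 0 0;0.043 -0.024 0.19 0 0 0 0;0.043 -0.024 0.214 0 0 0 0;0.043 -0.024 0.214 0 0 0 0;0.043 -0.024 0.214 0 0 0 0"}}

```text
clock: 4.1
eef_pos: [0.5148, 0.1513, 0.0291]
tcp_rot: [0.064, 0.998, -0.0, 0.0]
wrist_force: [0.7, -0.3, 0.9]
width: 0.001
finger_force: 0.0
```

{"name": "arm_command", "arguments": {"series": "-0.01 0 0 0 0 0 0;-0.015 0 0 0 0 0 0;-0.02 0 0 0 0 0 0;-0.025 0 0 0 0 0 0;-0.03 0 0 0 0 0 0;-0.034 0 0 0 0 0 0;-0.034 0 0 0 0 0 0"}}

```text
clock: 4.8
eef_pos: [0.5488, 0.1467, 0.0282]
tcp_rot: [0.065, 0.998, -0.0, 0.0]
wrist_force: [-0.4, -0.6, -0.9]
width: 0.004
finger_force: 0.0
```

{"name": "arm_command", "arguments": {"series": "-0.003 0 0 0 0 0 0;-0.006 0 0 0 0 0 0;-0.006 0 0 0 0 0 0"}}

```text
clock: 5.1
eef_pos: [0.5545, 0.146, 0.0283]
tcp_rot: [0.064, 0.998, -0.0, 0.0]
wrist_force: [-0.4, -0.4, 0.2]
width: -0.001
finger_force: 0.0
```

{"name": "arm_command", "arguments": {"series": "-0.002 0 0 0 0 0 0;-0.004 0 0 0 0 0 0;-0.004 0 0 0 0 0 0"}}

```text
clock: 5.4
eef_pos: [0.5584, 0.1455, 0.0283]
tcp_rot: [0.064, 0.998, -0.0, 0.0]
wrist_force: [0.2, 0.1, -0.1]
width: 0.002
finger_force: 0.0
```

{"name": "arm_command", "arguments": {"series": "-0.001 0 0 0 0 0 0;-0.002 0 0 0 0 0 0;-0.002 0 0 0 0 0 0"}}

```text
clock: 5.7
eef_pos: [0.5594, 0.1454, 0.0282]
tcp_rot: [0.064, 0.998, -0.0, -0.001]
wrist_force: [-8.0, 0.7, 4.4]
width: -0.006
finger_force: 4.1
```

{"name": "arm_command", "arguments": {"series": "-0.001 0 0 0 0 0 0;-0.002 0 0 0 0 0 0;-0.002 0 0 0 0 0 0"}}

```text
clock: 6.0
eef_pos: [0.5596, 0.1453, 0.0281]
tcp_rot: [0.064, 0.998, -0.0, -0.003]
wrist_force: [-24.8, 0.9, 17.4]
width: 0.002
finger_force: 12.5
```

Firm stop, at the x expected for home. Next is the right plate.

{"name": "arm_command", "arguments": {"series": "0.04 0 0 0 0 0 0;0.042 -0.04 0 0 0 0 0;0.042 -0.09 0 0 0 0 0;0.042 -0.14 0 0 0 0 0;0.042 -0.14 0 0 0 0 0;0.032 -0.14 0 0 0 0 0;0.022 -0.14 0 0 0 0 0;0.016 -0.14 0 0 0 0 0;0.012 -0.14 0 0 0 0 0;0.008 -0.14 0 0 0 0 0;0.006 -0.14 0 0 0 0 0;0.006 -0.14 0 0 0 0 0"}}

```text
clock: 7.2
eef_pos: [0.5383, 0.0072, 0.0282]
tcp_rot: [0.064, 0.998, -0.0, -0.0]
wrist_force: [0.1, 0.1, 0.3]
width: -0.001
finger_force: 0.0
```

{"name": "arm_command", "arguments": {"series": "-0.002 0 0 0 0 0 0;-0.003 0 0 0 0 0 0;-0.003 0 0 0 0 0 0"}}

```text
clock: 7.5
eef_pos: [0.5412, 0.0066, 0.0284]
tcp_rot: [0.064, 0.998, -0.0, 0.0]
wrist_force: [0.4, 0.1, 0.3]
width: 0.002
finger_force: 0.0
```

{"name": "arm_command", "arguments": {"series": "-0.001 0 0 0 0 0 0;-0.002 0 0 0 0 0 0;-0.002 0 0 0 0 0 0"}}

```text
clock: 7.8
eef_pos: [0.5432, 0.0063, 0.0283]
tcp_rot: [0.064, 0.998, -0.0, 0.0]
wrist_force: [0.1, 0.3, -1.3]
width: -0.002
finger_force: 0.0
```

{"name": "arm_command", "arguments": {"series": "-0.001 0 0 0 0 0 0;-0.002 0 0 0 0 0 0;-0.002 0 0 0 0 0 0"}}

```text
clock: 8.1
eef_pos: [0.5435, 0.0063, 0.0281]
tcp_rot: [0.064, 0.998, 0.0, -0.002]
wrist_force: [-16.8, 0.5, 11.8]
width: -0.001
finger_force: 8.2
```

{"name": "arm_command", "arguments": {"series": "-0.001 0 0 0 0 0 0;-0.002 0 0 0 0 0 0;-0.002 0 0 0 0 0 0"}}

```text
clock: 8.4
eef_pos: [0.5438, 0.0063, 0.028]
tcp_rot: [0.064, 0.998, 0.0, -0.004]
wrist_force: [-33.6, 1.8, 24.8]
width: -0.001
finger_force: 17.0
```

Both are home, and the stop contacts fit the estimated panel pose. I'm backing off, rising and opening the fingers.

{"name": "arm_command", "arguments": {"series": "0.02 0 0 0 0 0 0;0.03 0 0 0 0 0 0;0.03 0 -0.05 0 0 0 0;0.03 0.04 -0.08 0 0 0 0.06;0.03 0.09 -0.08 0 0 0 0.06;0.03 0.14 -0.08 0 0 0 0.06;0.03 0.19 -0.08 0 0 -6 0.06;0.03 0.24 -0.08 0 0 -14.1 0.06;0.02 0.29 -0.08 0 0 -14.1 0.06;0.01 0.31 -0.08 0 0 -14.1 0.06;0.005 0.31 -0.08 0 0 -14.1 0.06;0.005 0.31 -0.08 0 0 -14.1 0.06"}}

```text
clock: 9.6
eef_pos: [0.5823, 0.3138, 0.1078]
tcp_rot: [-0.059, 0.998, -0.0, -0.0]
wrist_force: [-0.2, 0.7, -1.0]
width: 0.701
finger_force: 0.0
```

```bash
python3 -c "
from h import *
look('w2',['plate_loose','plate_left','plate_right'])"
```

```text
plate_loose [([0.6281, 0.3275, -0.0001], 0.72)]
plate_left [([0.6276, 0.1366, 0.0094], 0.71)]
plate_right []
plate_loose rect ((626.0555419921875, 329.3992919921875), (110.03827667236328, 58.45296096801758), 6.711714744567871)
  top [0.5951 0.3257 0.0365] ((596.1111450195312, 325.92608642578125), (41.48202133178711, 9.902259826660156), 6.457790851593018)
plate_left rect ((600.984130859375, 141.73565673828125), (55.281471252441406, 66.66546630859375), 83.57604217529297)
  top [0.5912 0.1452 0.0436] ((592.6909790039062, 144.592041015625), (42.03168487548828, 8.572985649108887), 0.40076589584350586)
plate_right rect ((643.6873168945312, 160.76956176757812), (90.06220245361328, 209.2561492919922), 59.974388122558594)
  top [0.663  0.1407 0.0211] ((636.9470825195312, 165.91192626953125), (87.9030990600586, 192.4384307861328), 59.974388122558594)
9.95 [0.58197093 0.31334158 0.10861447] [[-0.9932, -0.1162, 0.0003], [-0.1162, 0.9932, 0.0001], [-0.0003, 0.0, -1.0]] [ 0.42 -0.25 -0.37] 0.7069388582484906 0.0
```

View pics/w2.png

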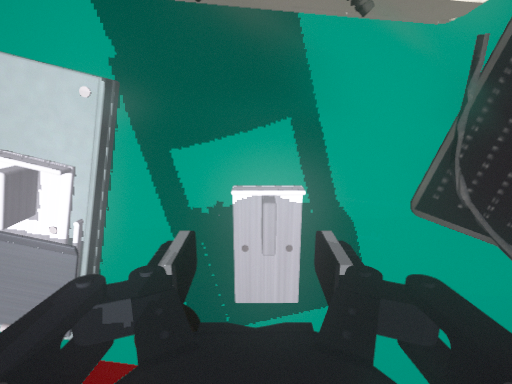

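The loose plate is at (268,245), centred between the fingers with its rib at (268,225). The left plate is home at (45,200). I'm descending and gripping the rib.

{"name": "arm_command", "arguments": {"series": "-0.015 0.01 0 0 0 0 0.06;-0.015 0.01 0.04 0 0 0 0.06;-0.015 0.01 0.075 0 0 0 0.06;-0.015 0.01 0.0866 0 0 0 0.06;-0.015 0.01 0.0866 0 0 0 0.06;-0.015 0.01 0.0866 0 0 0 0;-0.015 0.01 0.0866 0 0 0 0;-0.015 0.01 0.0866 0 0 0 0;-0.015 0.01 0.0866 0 0 0 0;-0.015 0.01 0.0866 0 0 0 0;-0.015 0.01 0.0866 0 0 0 0", "newtons": 60}}

```text
clock: 11.05
eef_pos: [0.5963, 0.3259, 0.0232]
tcp_rot: [-0.059, 0.998, 0.0, 0.001]
wrist_force: [-0.8, -0.6, 7.3]
width: 0.104
finger_force: 60.5
```

Gripped; the rib reads 9 mm. I'm lifting and carrying it over the neighbour rib to in front of the middle slot.

{"name": "arm_command", "arguments": {"series": "0 0 -0.04 0 0 0 0;0 0 -0.08 0 0 0 0;0.02 -0.03 -0.08 0 0 0 0;0.04 -0.075 -0.08 0 0 3 0;0.06 -0.12 -0.08 0 0 7 0;0.08 -0.165 -0.08 0 0 10 0;0.1 -0.205 -0.08 0 0 13.7 0;0.111 -0.234 -0.08 0 0 13.7 0;0.111 -0.234 -0.08 0 0 13.7 0;0.111 -0.234 -0.08 0 0 13.7 0"}}

```text
clock: 12.05
eef_pos: [0.5131, 0.0798, 0.1024]
tcp_rot: [0.062, 0.998, 0.0, 0.001]
wrist_force: [0.4, 0.5, -1.0]
width: 0.103
finger_force: 59.1
```

```bash
python3 -c "
from h import *
look('w3',['plate_loose','plate_left','plate_right','roof_panel','lap_edge','slot_mid','slot_left','slot_right'])"
```

```text
plate_loose [([0.5449, 0.0723, 0.0788], 0.59)]
plate_left []
plate_right []
roof_panel []
lap_edge []
slot_mid []
slot_left []
slot_right []
plate_loose rect ((528.3482666015625, 76.23182678222656), (90.71612548828125, 81.5219497680664), 82.71441650390625)
  top [0.5107 0.0802 0.1161] ((511.650634765625, 84.25457763671875), (40.38506317138672, 34.489044189453125), 17.91070556640625)
plate_left rect ((567.5446166992188, 139.23495483398438), (144.06582641601562, 46.56647491455078), 35.74700164794922)
  top [0.5682 0.1426 0.0273] ((550.065185546875, 126.92396545410156), (99.80690002441406, 40.83361053466797), 39.16035461425781)
plate_right rect ((550.9136962890625, 10.136848449707031), (43.02231216430664, 142.13693237304688), 41.857967376708984)
  top [0.5532 0.0073 0.0262] ((536.0935668945312, 28.385665893554688), (40.064632415771484, 93.8796615600586), 38.72569274902344)
12.65 [0.51281675 0.08035985 0.10163739] [[-0.9926, 0.1215, -0.0002], [0.1215, 0.9926, -0.0001], [0.0002, -0.0001, -1.0]] [ 0.75 -0.01 -2.1 ] 0.10678307285411773 59.07068610191345
```

View pics/w3.png

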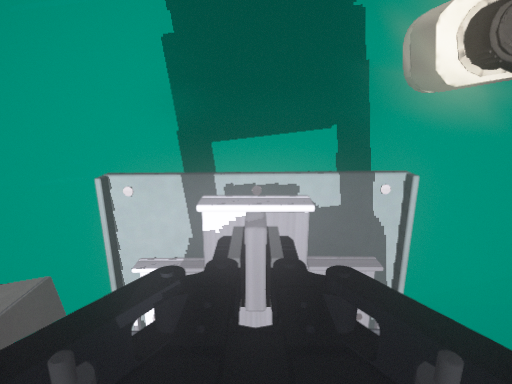

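The plate hangs square at (255,205). The home plates' turned-up edges are at row 264 (columns 133 and 380), and the upstands are at columns 105 and 410. I'll use the upstands and those edges to find the slot's middle line.

```bash
python3 - <<'E'
from h import *
P=np.load("w3.npy")
def box(u0,u1,v0,v1,z0,z1):
    Q=P[v0:v1,u0:u1].reshape(-1,3); return Q[(Q[:,2]>z0)&(Q[:,2]<z1)]
def line(Q,n):
    vx,vy,x,y=cv2.fitLine((Q[:,:2]).astype(np.float32),cv2.DIST_HUBER,0,0.001,0.001).ravel(); print(n,len(Q),"dir",np.degrees(np.arctan2(vy,vx)).round(2),"ctr",Q.mean(0).round(4),"min",Q.min(0).round(4),"max",Q.max(0).round(4))
line(box(395,425,180,270,.017,.025),"upL"); line(box(90,120,180,270,.017,.025),"upR")
line(box(312,395,255,275,.025,.031),"edgeL"); line(box(120,203,255,275,.025,.031),"edgeR")
Q=np.vstack([box(312,395,255,275,.025,.031),box(120,203,255,275,.025,.031)]); line(Q,"both")
line(box(190,325,195,215,.088,.101),"loose edge")
line(box(240,270,215,305,.105,.125),"rib top")
E
```

```text
upL 776 dir -6.86 ctr [0.5425 0.1935 0.0203] min [0.5077 0.1871 0.017 ] max [0.5819 0.2007 0.0231]
upR 761 dir -6.75 ctr [ 0.5144 -0.0355  0.0203] min [ 0.4795 -0.0426  0.017 ] max [ 0.554  -0.0295  0.023 ]
edgeL 281 dir 83.36 ctr [0.5697 0.146  0.0272] min [0.565  0.1171 0.025 ] max [0.5748 0.1713 0.0294]
edgeR 248 dir 83.27 ctr [0.5539 0.0053 0.0274] min [ 0.5492 -0.021   0.025 ] max [0.5594 0.0334 0.0298]
both 529 dir 83.57 ctr [0.5623 0.0801 0.0273] min [ 0.5492 -0.021   0.025 ] max [0.5748 0.1713 0.0298]
loose edge 1462 dir 83.37 ctr [0.4897 0.0828 0.0952] min [0.4849 0.0542 0.088 ] max [0.4953 0.1116 0.0998]
rib top 2050 dir -6.55 ctr [0.5081 0.0804 0.1158] min [0.4918 0.0729 0.105 ] max [0.5311 0.0877 0.1248]
```

Loose plate is on the slot line within 1 mm, yaw within 0.2°, with 72 mm to go. I'm lowering to the deck.

{"name": "arm_command", "arguments": {"series": "0 0.001 0.04 0 0 0 0;0 0.001 0.06 0 0 0 0;0 0.001 0.065 0 0 0 0;0 0.001 0.0665 0 0 0 0;0 0.001 0.0665 0 0 0 0"}}

```text
clock: 13.15
eef_pos: [0.5135, 0.0812, 0.0361]
tcp_rot: [0.061, 0.998, -0.0, 0.001]
wrist_force: [0.8, 0.1, -1.1]
width: 0.106
finger_force: 59.0
```

{"name": "arm_command", "arguments": {"series": "0 0 0.0005 0 0 0 0;0 0 0.001 0 0 0 0;0 0 0.001 0 0 0 0"}}

```text
clock: 13.45
eef_pos: [0.5131, 0.0812, 0.0347]
tcp_rot: [0.061, 0.998, -0.0, 0.0]
wrist_force: [0.9, -0.0, -1.6]
width: 0.102
finger_force: 59.0
```

{"name": "arm_command", "arguments": {"series": "0 0 0.0005 0 0 0 0;0 0 0.001 0 0 0 0;0 0 0.001 0 0 0 0"}}

```text
clock: 13.75
eef_pos: [0.513, 0.0812, 0.0332]
tcp_rot: [0.061, 0.998, -0.0, 0.0]
wrist_force: [-0.7, -0.0, 0.5]
width: 0.102
finger_force: 59.3
```

{"name": "arm_command", "arguments": {"series": "0 0 0.0005 0 0 0 0;0 0 0.001 0 0 0 0;0 0 0.001 0 0 0 0"}}

```text
clock: 14.05
eef_pos: [0.513, 0.0812, 0.0332]
tcp_rot: [0.061, 0.998, -0.0, 0.0]
wrist_force: [-8.1, -0.2, 17.6]
width: 0.1
finger_force: 61.9
```

Deck contact. I'm easing up and sliding in.

{"name": "arm_command", "arguments": {"series": "0 0 -0.0013 0 0 0 0;-0.005 0 -0.0013 0 0 0 0;-0.012 0 -0.0013 0 0 0 0;-0.02 0 -0.0013 0 0 0 0;-0.028 0 -0.0013 0 0 0 0;-0.034 0 -0.0013 0 0 0 0;-0.034 0 -0.0013 0 0 0 0"}}

```text
clock: 14.75
eef_pos: [0.5475, 0.0769, 0.0333]
tcp_rot: [0.061, 0.998, -0.0, -0.0]
wrist_force: [-1.0, 0.4, -2.0]
width: 0.108
finger_force: 59.2
```

{"name": "arm_command", "arguments": {"series": "-0.006 0 0 0 0 0 0;-0.014 0 0 0 0 0 0;-0.022 0 0 0 0 0 0;-0.028 0 0 0 0 0 0;-0.031 0 0 0 0 0 0;-0.031 0 0 0 0 0 0"}}

```text
clock: 15.35
eef_pos: [0.5778, 0.0732, 0.0334]
tcp_rot: [0.061, 0.998, -0.0, -0.0]
wrist_force: [0.2, 0.4, -0.7]
width: 0.107
finger_force: 59.2
```

65 mm in with no resistance, so I'm creeping to the stop.

{"name": "arm_command", "arguments": {"series": "-0.002 0 0 0 0 0 0;-0.004 0 0 0 0 0 0;-0.005 0 0 0 0 0 0;-0.005 0 0 0 0 0 0"}}

```text
clock: 15.75
eef_pos: [0.5825, 0.0727, 0.0335]
tcp_rot: [0.061, 0.998, -0.0, 0.0]
wrist_force: [-0.4, -0.5, -1.5]
width: 0.104
finger_force: 59.2
```

{"name": "arm_command", "arguments": {"series": "-0.001 0 0 0 0 0 0;-0.002 0 0 0 0 0 0;-0.002 0 0 0 0 0 0"}}

```text
clock: 16.05
eef_pos: [0.5845, 0.0724, 0.0335]
tcp_rot: [0.061, 0.998, -0.0, 0.0]
wrist_force: [-0.2, -0.6, -1.8]
width: 0.107
finger_force: 59.2
```

{"name": "arm_command", "arguments": {"series": "-0.001 0 0 0 0 0 0;-0.0015 0 0 0 0 0 0;-0.0015 0 0 0 0 0 0"}}

```text
clock: 16.35
eef_pos: [0.5854, 0.0722, 0.0334]
tcp_rot: [0.061, 0.998, -0.0, -0.001]
wrist_force: [-5.1, -0.3, 1.6]
width: 0.1
finger_force: 59.5
```

{"name": "arm_command", "arguments": {"series": "-0.0008 0 0 0 0 0 0;-0.0008 0 0 0 0 0 0;-0.0005 0 0.0005 0 0 0 0;-0.0005 0 0.0008 0 0 0 0;-0.0005 0 0.0008 0 0 0 0;-0.0005 0 0.0008 0 0 0 0"}}

```text
clock: 16.95
eef_pos: [0.5854, 0.0723, 0.0332]
tcp_rot: [0.061, 0.998, -0.0, -0.001]
wrist_force: [-15.1, -0.5, 14.1]
width: 0.109
finger_force: 61.5
```

```bash
python3 - <<'E'
from h import *
look('w4',['plate_loose','plate_left','plate_right'])
P=np.load("w4.npy")
Q=P[180:300].reshape(-1,3); Q=Q[(Q[:,2]>.0255)&(Q[:,2]<.0305)]
ex=np.array([.9931,-.1175]); ey=np.array([.1175,.9931]); D=Q[:,:2]-[.5285,.0790]
x=D@ex;y=D@ey
for a,b in((-97,-43),(-27,27),(43,97)):
    m=(y*1e3>a)&(y*1e3<b)&(x<.045)&(x>.02); print(a,m.sum(),np.percentile(x[m]*1e3,[5,50]).round(1), (y[m]*1e3).min().round(1),(y[m]*1e3).max().round(1))
E
```

```text
plate_loose [([0.6171, 0.0657, 0.0114], 0.6)]
plate_left [([0.6251, 0.1353, 0.0108], 0.87)]
plate_right [([0.611, 0.0009, 0.013], 0.86)]
plate_loose rect ((606.499755859375, 70.17335510253906), (219.14048767089844, 69.00945281982422), 83.74083709716797)
  top [0.5769 0.0796 0.0894] ((577.7538452148438, 80.72136688232422), (88.50241088867188, 6.995532989501953), 85.4759750366211)
plate_left rect ((597.149169921875, 141.8770294189453), (70.43489074707031, 64.58757781982422), 73.69625091552734)
  top [0.5873 0.1392 0.046 ] ((587.9595947265625, 129.94349670410156), (31.630748748779297, 35.806419372558594), 81.51038360595703)
plate_right rect ((584.7220458984375, 10.621471405029297), (72.88587188720703, 63.01011657714844), 83.11357116699219)
  top [0.5717 0.0069 0.0458] ((577.1490478515625, 23.608592987060547), (48.01570129394531, 35.400596618652344), 80.91851806640625)
17.3 [0.58543016 0.07224759 0.03318356] [[-0.9926, 0.1214, -0.0021], [0.1214, 0.9926, -0.0002], [0.0021, -0.0005, -1.0]] [-14.63  -1.19  14.37] 0.1052167187446324 61.49890422821045
-97 1062 [32.8 34.5] -96.9 -43.1
-27 1019 [32.6 34.3] -26.9 27.0
43 1094 [32.1 33.9] 43.2 96.7
```

View pics/w4.png

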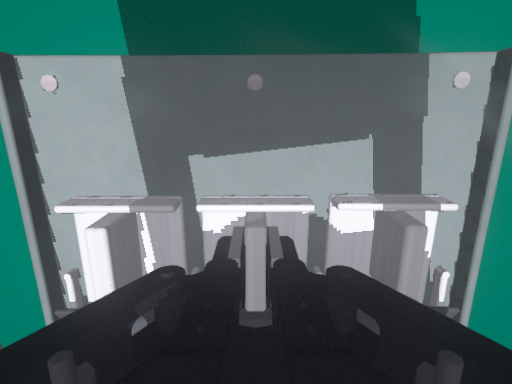

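The three turned-up edges lie in one line (row 203, within 0.7 mm along the slot). The plate is flat, gripped, and pressed with about 14 N, so I'm handing in.

```bash
python3 -c "
from plant import bot
print(bot.sign_off())"
```

```text
the job is handed in; nothing more can be done
None
```

I handed the job in at about 17 s: all three plates measure in line to within 0.7 mm along the slots, and the middle one is still gripped and pressed flat with about 14 N; the hand-in gave no verdict.

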